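# Load a valve spring to its test load and hold it

### The job

A valve spring stands in the bench spring tester. Push the tester's clear guard door shut until it snaps into its roller catch, because a loaded spring can jump out, and only then bring the lever down by its black grip until the black load hand stands on the red set hand, without swinging well past it. Finish while holding the lever still there, fingers on the grip, so that the load can be read off, and leave the spare spring, the oil can and the grease tin where they stand.

Things in the scene. Friction and masses are not known exactly. Their poses are not given: they have to be found in the camera images.
- tester: dark green cast spring tester bolted to the bench; base 230 x 190 x 22 mm (in its own frame x -105 to 125, y -95 to 95 mm), column and head to 257 mm high. Origin: under the spring's axis, on the bench top. x points from its front (grip and dial side, toward the robot) to the column at the back, y to its left, z up. All 'tester x, y, z' below are in this frame, mm
- guard_top (a point): middle of the open top of the spring guard, tester x -12, y 0, z 152. Clear panes in dark steel frames stand fixed at the front (x -83) and right (y -83); the door closes the left (y 76 to 84). Above it the head (x -30 to 75, y -29 to 29, z 161 to 255) and, leaning on the head's front, the dial (86 mm across; x -80 to -20, y -43 to 43, z 172 to 257). z axis up, x, y as the tester's
- guard_edge (a point): point on the outer face of the guard door, 15 mm in from its free edge, 25 mm below its top. x runs along the door from free edge to hinge, y is its outward normal (push against it to shut), z up. Clear pane in a dark frame, 126 mm wide, 8 thick, z 26 to 150 mm; flat outside above z 95 mm, small pull handle lower down, standing out 17 mm
- guard_hinge (a point): point in the plane of the door's outer face, level with guard_edge, at the upright hinge at the tester's back left. The hinge axis lies at tester x 55, y 80; from it to the door's free edge is 130 mm
- guard (a joint): door angle, rad: 0 shut and in the catch; grows as the free edge swings from the tester's front left corner out to the left and back, up to 1.5. It stays where it is left. In the last 0.1 rad a pin on the door must ride over a sprung brass roller (tester x -84, y 86, z 66), about 6 N at the free edge; past it the catch pulls it to 0 and holds it
- grip: black rubber sleeve, 24 mm across, 72 mm long, spinning freely on the pin at the lever's end; about 328 mm high at rest. Origin at its middle (tester y -107); z axis = its length, level, parallel to the tester's y. Take it between the fingers from above, or press down on it. The lever, a 13 mm steel bar, joins the pin 53 mm from the sleeve's middle, on the tester's side
- lever (a joint): lever angle, rad: 0 at rest (grip 38 degrees above level, toward the front), grows as the grip comes down, limit 1.05. Shaft level, along the tester's y, at tester x 20, z 205; grip axis 200 mm from it. The ram sinks 28 mm per rad and meets the spring at about 0.18 rad. A spring lifts the lever when let go: about 3 N at the grip before the spring is met, 7 to 11 N at the set loads
- load_hand (a joint): black hand of the dial, rad, clockwise as seen from the front: 0 at no load, 4.19 at full scale (60 N). It shows the load on the spring: it starts to move when the ram meets the spring and then turns about 4.9 rad per rad of lever
- set_hand (a joint): broad red hand of the dial, set beforehand to the wanted load, rad, same zero and direction as load_hand; it differs from spring to spring and stays put
- load_hand_tip (a point): point of the black hand, 30 mm from the dial's centre
- set_hand_tip (a point): point of the red hand, 30 mm from the dial's centre, in the plane of the black hand's point
- spare_spring: bystander: loose steel coil spring standing on the bench, 34 mm in diameter, 60 mm high, origin under its centre
- oil_can: bystander: loose pinkish thumb oil can with a thin spout, 70 mm in diameter, 120 mm high, origin under its centre
- grease_tin: bystander: loose round red tin, 70 mm in diameter, 46 mm high, origin under its centre

How it is judged (in metres and radians):
On the way, in this order (a step that is already met when the one before it is completed fails the run):
1. the guard door is shut and in its catch (value of joint guard below 0.03 rad), for 0.3 s.
2. the lever is held with the load hand on the set hand, the guard shut (distance between load_hand_tip and set_hand_tip below 0.0045 m and value of joint guard below 0.03 rad), for 0.5 s.
At the end, for the whole second after the job is handed in: the guard door is shut in its catch (joint guard under 0.03 rad); the fingers still bear on the lever's black grip (over 2 N) and keep it still (under 0.05 rad/s) with the tip of the black load hand within 4.5 mm (0.15 rad, 2 N) of the tip of the red set hand (all of step 2 and contact force between the fingers and grip above 2 N and velocity of joint lever between -0.05 and 0.05 rad/s); the arm keeps its last pose, push and grip.
It fails at once if the spring is loaded while the guard door is not shut (value of joint load_hand above 0.3 rad and value of joint guard above 0.05 rad).
It fails at once if the spring is overloaded: the black hand swings more than about 0.5 rad (7 N) past the red hand (y of load_hand_tip in the frame of set_hand_tip below -0.0144 m).
It fails at once if the spare spring, oil can or grease tin is moved more than 25 mm or knocked over (distance of any of spare_spring, oil_can, grease_tin from where it was at the start of the episode above 0.025 m or angle between any of spare_spring, oil_can, grease_tin's own z axis and vertical above 0.5 rad).
It also fails if it takes over 58 s, if anything falls off the work surface, if the arm or the gripper's body presses on something with over 40 N, if the wrist force passes 120 N, or if a joint passes its speed limit or range.

### The arm

A 6-joint arm with a two-finger parallel gripper is mounted at the origin on a cart in front of the work surface, level with it; the furniture and walls round the work are solid. World frame = base frame: x ahead of the robot, y to its left, z up, the work surface at z = 0. Lengths are in mm, angles in rad, forces in N, time in s.
With the tool pointing down it reaches from about 375 to 925 mm from the base axis. Payload 5.7 kg.
Tool frame: the origin (TCP) lies midway between the tips of the shut fingers; the grasp point (between the pads) lies 19 mm behind it; x points along the fingers, z is the direction in which the jaws open and shut, and the axes are right-handed (so a half turn about x gives the same grasp; the last joint's range is limited). The gripper opens to 85 mm and grips with 20 to 120 N. Pads are 22 mm wide; open, the fingers measure 114 mm over their backs; the gripper's body (76 mm by 85 mm) begins 54 mm behind the grasp point. The pads swing forward as they close: fully open they stand 13 mm farther back than shut.
Start: joints at [-0.115, 0.359, 1.51, -0, 1.272, -0.115], TCP at [599.969, -0.004, 231.267] pointing down, gripper open.
Joint ranges: [-2.97, 2.97], [-1.01, 2.36], [0.21, 2.38], [-0.96, 4.11], [0.2, 2.71], [-2.98, 2.98]. Speed limits (rad/s): [2.39, 2.39, 3.14, 3.14, 3.14, 3.14].

### API

Orientations are given as a unit quaternion [w, x, y, z].
In Python, from station import r gives the robot as it stands. The module is installed in compiled form; this text tells all that it offers.
- The arm moves only by the shell command python3 -m pendant 'ROWS' [OPENING]. ROWS is JSON, a list of rows, each an object of numbers: "tx", "ty", "tz": the shift along the tool's x, y, z in cm; "turn": the turn about the tool's x in rad. A call has 1 to 10 rows; each row shifts and turns the pose as measured when the row begins, along the tool's axes as they then stand; what a row does not reach is not made up. A row lasts 1/8 s, in which the tool goes at most 62.5 mm and 10.7 degrees, less where a joint would pass 70% of its speed; a pose out of reach is approached as far as the arm can. A call is refused whole if a number of a shift passes 6.25 or a number of a turn 0.188, either way. A call with a gripper value outside its range is refused whole. OPENING is the finger opening in cm, from 0 to 8.54, set as the call begins (- or left out, the last holds). The fingers move at their own pace and stop on an object; the grip force is fixed at half the most. Time passes only in rows, so rows that do not move let the fingers close. It gives the time, the measured TCP pose, the force and the opening at its end, in the units of the state.
- r.get_obs(): the state, without advancing time (a new reading comes with each control period).
- r.get_image(name): name is "scene" or "side" or "wrist"; returns a dict with "pixels" (400x640x3 uint8, red, green, blue), "range_z" (400x640 float32, mm along the optical axis (not along the pixel's ray), 0 where there is no reading), "fx", "fy", "cx", "cy" (pixels), "rvec" (rotation vector, rad) and "tvec" (3), from world to camera coordinates, as OpenCV has them. Camera axes: x right, y down, z forward; pixel columns grow to the right and rows downward; lengths in mm; the calibration is good to about 2 mm. A picture is of the moment at which its call begins.
- r.sign_off(): hands the job in, once; it reports no verdict.
Trained networks look in a picture, given as the dict that the camera call returned (one of the last four; its "shot" number tells which), for a name from the list of things; names that differ only in an ending like _2 or _b are one class to them, and where a whole thing is asked for, a point or a joint stands for the part that bears it (a point fixed in the world has none). Each returns a list of dicts, best first, with "p" (0 to 1); they miss things now and then, are a little off and sometimes report something else, mostly with a low value. They report only what shows in the picture. A call takes as long as a camera call.
- r.recognise(picture, name): "uv" ([column, row] in pixels, amid what is visible of it).
- r.masks_of(picture, name): "mask" (400x640 bool, what is visible of it) and "uv" ([column, row] in pixels, amid what is visible of it).
- r.landmark_of(picture, name): "uv" ([column, row] in pixels: a listed point, or the origin of a listed thing).
The state is a dict: "time_s": time; "q": joint angles; "dq": joint speeds; "tau": joint torques, N m; "ee_pos": TCP position; "tcp_rot": TCP orientation; "ft_force": force on the tool from outside, world axes, zero at the start; "wrist_torque": the same for the moment, N m; "finger_gap": finger opening in mm.
Only numpy, scipy, OpenCV 4.12 (cv2) and the standard library are available. Lean on these libraries where they do the work, as an engineer would, in place of code of your own. Each camera call takes 0.05 s, during which the arm holds its last target. There are 200 camera calls.

## Working session

There is one attempt and no reset: what is moved stays moved. The work goes in short steps, Python scripts to look and compute and a shell command to move; the robot and the scene stay as the last step left them, time stands still between calls to the robot, and variables do not carry over. Pictures are saved under pics/ and viewed, on a budget of 10 in all, crops included, one or two more only if the job needs it, and the job is handed in when it is done.

```bash
mkdir -p pics
cat > h.py <<'E'
import numpy as np, cv2
from station import r
from scipy.spatial.transform import Rotation as R
def cam(im):
    Rm=cv2.Rodrigues(np.array(im["rvec"],float))[0]; return Rm,np.array(im["tvec"],float).ravel()
def w(im,uv,z=None,rad=2):
    u,v=uv; 
    if z is None:
        p=im["range_z"][max(0,int(v)-rad):int(v)+rad+1,max(0,int(u)-rad):int(u)+rad+1]; p=p[p>0]; z=np.median(p) if len(p) else np.nan
    Rm,t=cam(im); return Rm.T@(np.array([(u-im["cx"])/im["fx"]*z,(v-im["cy"])/im["fy"]*z,z])-t)
def proj(im,P):
    Rm,t=cam(im); c=Rm@np.array(P,float)+t; return np.array([im["fx"]*c[0]/c[2]+im["cx"],im["fy"]*c[1]/c[2]+im["cy"]])
def save(im,n,crop=None,s=1):
    p=im["pixels"][:,:,::-1]
    if crop: a,b,c,d=crop; p=p[b:d,a:c]
    cv2.imwrite("pics/"+n,cv2.resize(p,None,fx=s,fy=s,interpolation=cv2.INTER_CUBIC))
E
python3 - <<'E'
from h import *
np.set_printoptions(precision=1,suppress=True)
ims={n:r.get_image(n) for n in("scene","side","wrist")}
cv2.imwrite("pics/a.png",np.vstack([cv2.resize(np.hstack([ims["scene"]["pixels"],ims["side"]["pixels"]]),(800,250),interpolation=cv2.INTER_AREA),cv2.resize(ims["wrist"]["pixels"],(480,300))[:, :].repeat(1,0) if 0 else cv2.copyMakeBorder(cv2.resize(ims["wrist"]["pixels"],(480,300)),0,0,0,320,cv2.BORDER_CONSTANT)])[:,:,::-1])
for n in("scene","side"):
    im=ims[n]; print(n,cam(im)[0].T@-cam(im)[1],"fx",im["fx"])
    for t in "tester guard_top guard_edge guard_hinge grip load_hand_tip set_hand_tip spare_spring oil_can grease_tin".split():
        for d in r.landmark_of(im,t)[:2]: print(t,round(d["p"],2),np.array(d["uv"]),w(im,d["uv"]))
o=r.get_obs();print(o["time_s"],o["ee_pos"],o["tcp_rot"],R.from_quat(np.roll(o["tcp_rot"],-1)).as_matrix())
E
```

```text
scene [ 49.9 896.1 961.8] fx 504.0149863598159
tester 0.79 [299.  230.4] [636.1 -61.9  24.4]
tester 0.63 [351.2 114.7] [ 550.3 -221.4  340.8]
guard_top 0.69 [302.5 187.9] [623.  -70.6 173.4]
guard_top 0.52 [352.8 285.8] [407.4  64.8  21.4]
guard_edge 0.86 [283.1 239.6] [610.4  62.1  95.7]
guard_hinge 0.68 [275.1 210.7] [658.2  18.  144.3]
grip 0.66 [350.1 114.2] [ 554.5 -223.4  340.5]
load_hand_tip 0.72 [274.9 212.1] [664.3  10.7 132.4]
spare_spring 0.61 [283.7 239.6] [609.1  61.3  95.7]
spare_spring 0.6 [353.2 289.5] [406.6  63.4   6.9]
oil_can 0.97 [322.6 338.1] [396.6 252.8  33.5]
side [193.4 762.7 555.5] fx 399.262960504489
tester 0.78 [297.6 242.1] [629.8 -54.3  20.6]
guard_top 0.77 [299.4 192.3] [637.3 -81.7 152.3]
guard_edge 0.65 [278.9 233.2] [622.5  51.5 101.5]
guard_hinge 0.79 [269.2 211.5] [672.2  11.4 130. ]
grip 0.63 [348.7 117.9] [ 563.4 -225.8  325.8]
grip 0.44 [357.6 295.5] [415.6  68.6   2.8]
load_hand_tip 0.53 [267.5 210.7] [679.2   8.  129.3]
spare_spring 0.78 [358.7 294.5] [413.6  67.4   5.3]
oil_can 0.89 [332.1 348.8] [395.6 259.9  26.6]
grease_tin 0.72 [339.3 317.8] [413.9 181.7  28.5]
grease_tin 0.7 [267.8 213.9] [677.9   9.3 121.3]
1.15 [600.   -0.  231.3] [ 0.7  0.   0.7 -0. ] [[-0.  0.  1.]
 [ 0.  1. -0.]
 [-1.  0. -0.]]
```

View pics/a.png

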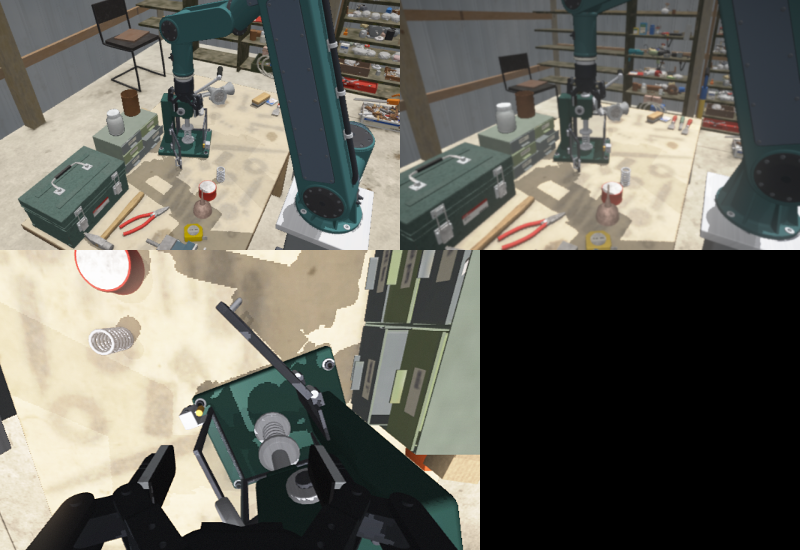

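Run:
```python
from h import *
np.set_printoptions(precision=1,suppress=True)
im=r.get_image("wrist")
v,u=np.mgrid[0:400,0:640]; z=im["range_z"]
Rm,t=cam(im); P=(np.stack([(u-im["cx"])/im["fx"]*z,(v-im["cy"])/im["fy"]*z,z],-1)-t)@Rm
ok=z>0; g=im["pixels"].astype(int)
m=ok&(P[...,2]>17)&(P[...,2]<27)&(g[...,1]>g[...,0]+8)&(g[...,0]<110)
m=cv2.morphologyEx(m.astype(np.uint8),cv2.MORPH_OPEN,np.ones((5,5)))
n,l,s,c=cv2.connectedComponentsWithStats(m)
k=1+np.argmax(s[1:,4]); q=P[l==k][:,:2].astype(np.float32); print(s[1:,4],len(q))
print(cv2.approxPolyDP(cv2.convexHull(q),4,True)[:,0])
d=ok&(P[...,2]>120)&(P[...,2]<153)&(u<460)&(v<330)&(P[...,1]>-40)
q=P[d]; print("door",len(q))
for t0 in "guard_edge guard_hinge guard_top tester spare_spring grease_tin".split():
    for a in r.landmark_of(im,t0)[:1]: print(t0,round(a["p"],2),np.array(a["uv"]),w(im,a["uv"]))
print(cv2.minAreaRect(q[:,:2].astype(np.float32)) if len(q) else 0, cv2.convexHull(q[:,:2].astype(np.float32))[::3,0])
print("wristcam",Rm.T@-t)
```

```text
[ 2432 10052] 10052
[[ 714.  -146.6]
 [ 714.   -89.4]
 [ 681.3  -20.9]
 [ 649.6    9.4]
 [ 534.7  -33.4]
 [ 604.6 -187.1]]
door 3451
guard_edge 0.69 [308.8  82.1] [588.1  89.6  90.8]
guard_hinge 0.67 [410.7 192.4] [665.8  10.7 149.4]
tester 0.8 [357.9 228.3] [642.3 -74.   29.9]
spare_spring 0.7 [164.6 114.8] [430.9  58.   27.4]
grease_tin 0.64 [158.2  23.2] [447.1 141.9  45. ]
((641.51171875, 26.859107971191406), (30.466642379760742, 187.2037811279297), 46.0441780090332) [[719.1 -27.6]
 [581.1  96.8]
 [576.5  94.3]
 [688.5 -39.6]]
wristcam [599.1  84.4 373.1]
```

Run:
```python
from h import *
H={}
for n in("side","scene","wrist"):
    im=r.get_image(n); v,u=np.mgrid[0:400,0:640]; z=im["range_z"]
    Rm,t=cam(im); P=((np.stack([(u-im["cx"])/im["fx"]*z,(v-im["cy"])/im["fy"]*z,z],-1)-t)@Rm)[z>0]
    print(n)
    for y in range(320,-10,-30):
        row=[]
        for x in range(520,820,30):
            q=P[(abs(P[:,0]-x)<15)&(abs(P[:,1]-y)<15)]
            row.append("%5d"%q[:,2].max() if len(q) else "   . ")
        print(y,*row)
```

```text
side
320     6    12    13     1    20    21   142   150   154   154
290    11    11     0     1    20    20     1   150   154   153
260     1     1     0     1    19    19     0   150   150   150
230     0     1     0     1     0     1     0     0     1    -1
200     0     0     0     1     0     0     0     1     0   155
170     0     0     1     0     0     0     0     0   118   155
140     0     1     0     0     0     0     0     0   118   155
110     1     0   148    81     0     0     1     0   117   154
80   592   592   592   592     1     0     0     0    99   154
50   586   592   592   593   593     0    20    20    99   154
20   346   560   573   556   556   347    23    28   118   154
scene
320     8    16    13     4    24    24   144   154   158   157
290    15    15     4     5    24    25     5   153   156   156
260     8     5     4     5    22    21     6   154   156   153
230     5     4     5     6     6     3     4     5     5    . 
200     6     5     5     5     5     4     6     5     5   158
170     5     7     4     5     6     5     5     6   139   159
140 
[... 319 characters left out ...]
320    .     .     .     .     .     .     .     .     .     . 
290    .     .     .     .     .     .     .     .     .     . 
260    .     .     .     .     .     .     .     .     .     . 
230    .     .     .     .     .     .     .     .     .     . 
200    .     .     .     .     .     .     .     .     .     . 
170     1     1     2     1     1     1     1     1    66    67
140     1     1     1     1     1     1     1     1   120   156
110     1     1   150    83     1     1     1     1   119   156
80     2     1   151   151     1     1     1     1   100   156
50     1     1     1   151   151     1    19    22   101   156
20   316   317   322   322   320   316    23    30   119   156
```

```bash
python3 -m pendant '[{"ty":4,"tz":1},{"ty":4,"tz":1},{"ty":3,"tz":1},{"ty":2,"turn":-0.1},{"turn":-0.15},{"turn":-0.15},{"tx":4},{"tx":4},{"tx":3.7},{}]' 0
python3 - <<'E'
from h import *
im=r.get_image("wrist"); save(im,"b.png")
print(im["cx"],im["fx"],r.get_obs()["ft_force"])
E
```

```text
321.8322893528813 313.4128578683319 [ 0.11224571 -0.01188333  0.65194833]schema error: expected keys tx, ty, tz, turn
```

View pics/b.png

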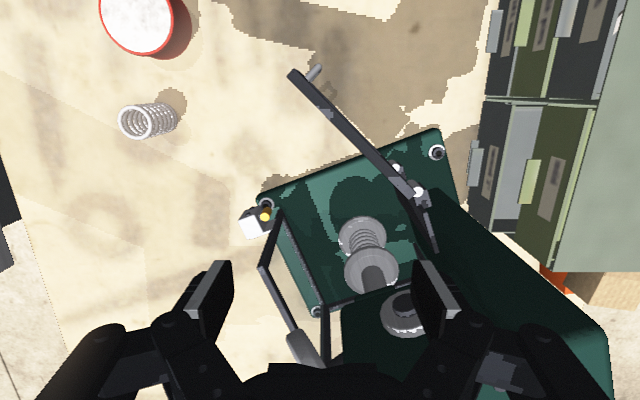

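The call was refused because each row needs all four keys, so the arm has not moved. The picture shows the open door running from (293,73) to (425,200), with the handle on its outside near (313,72).

```bash
python3 -m pendant '[{"tx":0,"ty":4,"tz":1,"turn":0},{"tx":0,"ty":4,"tz":1,"turn":0},{"tx":0,"ty":3,"tz":1,"turn":0},{"tx":0,"ty":2,"tz":0,"turn":-0.1},{"tx":0,"ty":0,"tz":0,"turn":-0.15},{"tx":0,"ty":0,"tz":0,"turn":-0.15},{"tx":4,"ty":0,"tz":0,"turn":0},{"tx":4,"ty":0,"tz":0,"turn":0},{"tx":3.7,"ty":0,"tz":0,"turn":0},{"tx":0,"ty":0,"tz":0,"turn":0}]' 0
```

```text
time_s: 2.95
ee_pos: [633.2, 134.6, 112.6]
tcp_rot: [0.693, -0.145, 0.691, 0.145]
ft_force: [-0.5, -0.7, -0.6]
finger_gap: 0.0
```

```bash
python3 -m pendant '[{"tx":0,"ty":-0.8,"tz":-2.4,"turn":0},{"tx":0,"ty":-0.8,"tz":-2.4,"turn":0},{"tx":0,"ty":-0.6,"tz":-1.9,"turn":0},{"tx":0,"ty":-1.1,"tz":-2,"turn":0},{"tx":0,"ty":-1.5,"tz":-1.7,"turn":0},{"tx":0,"ty":-1.9,"tz":-1.4,"turn":0},{"tx":0,"ty":-1,"tz":-0.5,"turn":0},{"tx":0,"ty":0,"tz":0,"turn":0}]'
python3 - <<'E'
from h import *
im=r.get_image("wrist"); save(im,"c.png")
E
```

```text
time_s: 3.95
ee_pos: [557.5, 10.5, 122.9]
tcp_rot: [0.7, -0.147, 0.684, 0.144]
ft_force: [-0.2, -0.0, 1.0]
finger_gap: -0.2
```

View pics/c.png

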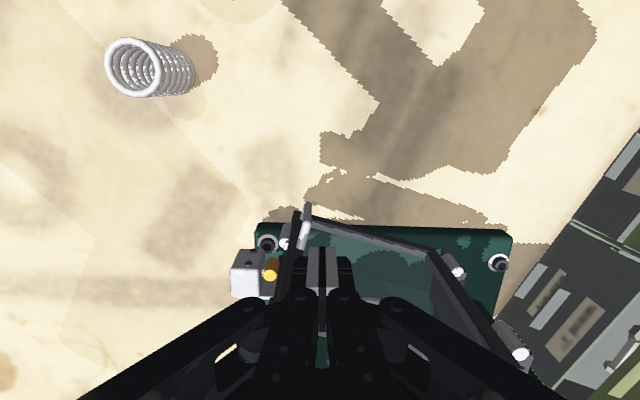

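Run:
```python
from h import *
np.set_printoptions(precision=0,suppress=True)
im=r.get_image("wrist"); c,s=np.cos(.41),np.sin(.41); A=np.array([[c,s,0],[-s,c,0],[0,0,1]]);o=np.array([648,-86,0])
for uv in [(365,232),(400,242),(292,245),(285,270),(305,215),(445,290),(480,320),(322,255),(310,275),(430,255),(520,352),(255,228),(505,233),(497,262)]: print(uv,A@(w(im,uv,rad=1)-o))
print("tcp",proj(im,r.get_obs()["ee_pos"]))
```

```text
(365, 232) [-8. 98. 31.]
(400, 242) [22. 89. 32.]
(292, 245) [-64. 114.  84.]
(285, 270) [-66. 115. 114.]
(305, 215) [-56. 129.  70.]
(445, 290) [39. 81. 86.]
(480, 320) [ 49.  80. 115.]
(322, 255) [-46. 136. 134.]
(310, 275) [-51. 136. 151.]
(430, 255) [45. 81. 40.]
(520, 352) [ 61.  76. 135.]
(255, 228) [-103.   91.    7.]
(505, 233) [123.  86.  11.]
(497, 262) [110.  66.  28.]
tcp [324. 261.]
```

```bash
python3 -m pendant '[{"tx":0.4,"ty":-0.9,"tz":-0.8,"turn":0},{"tx":0.2,"ty":-0.8,"tz":-0.5,"turn":0},{"tx":0.2,"ty":-0.7,"tz":0,"turn":0},{"tx":0,"ty":-0.6,"tz":0,"turn":0},{"tx":0,"ty":-0.4,"tz":0,"turn":0},{"tx":0,"ty":0,"tz":0,"turn":0}]'
python3 - <<'E'
from h import *
im=r.get_image("wrist"); save(im,"d.png")
np.set_printoptions(precision=0,suppress=True)
c,s=np.cos(.41),np.sin(.41); A=np.array([[c,s,0],[-s,c,0],[0,0,1]]);o=np.array([648,-86,0])
print(A@(r.get_obs()["ee_pos"]-o), r.get_obs()["ft_force"])
E
```

```text
time_s: 4.8
ee_pos: [557.9, -23.2, 113.5]
tcp_rot: [0.699, -0.145, 0.685, 0.147]
ft_force: [-1.9, 2.1, 1.8]
finger_gap: -0.1
[-58.  93. 114.] [-1.  5.  3.]
```

View pics/d.png

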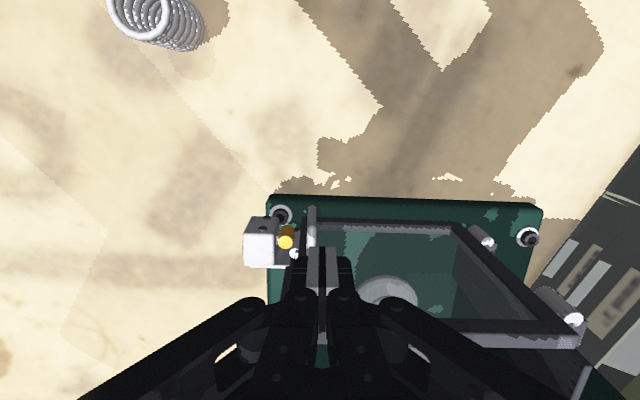

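```bash
python3 -m pendant '[{"tx":0,"ty":-0.4,"tz":0,"turn":0},{"tx":0,"ty":-0.4,"tz":0,"turn":0},{"tx":0,"ty":0,"tz":0,"turn":0},{"tx":0,"ty":0,"tz":0,"turn":0}]'
python3 - <<'E'
from h import *
np.set_printoptions(precision=1,suppress=True)
im=r.get_image("wrist")
c,s=np.cos(.41),np.sin(.41); A=np.array([[c,s,0],[-s,c,0],[0,0,1]]);o=np.array([648,-86,0])
print(A@(r.get_obs()["ee_pos"]-o), A@r.get_obs()["ft_force"])
v,u=np.mgrid[0:400,0:640]; z=im["range_z"]; Rm,t=cam(im); P=((np.stack([(u-im["cx"])/im["fx"]*z,(v-im["cy"])/im["fy"]*z,z],-1)-t)@Rm-o)@A.T
# door bottom frame outer upper edge vs base left edge line
for lo,hi,n in((27,36,"doorbot"),(17,25,"base")):
    for x in range(-20,40,10):
        q=P[(z>0)&(abs(P[...,0]-x)<4)&(P[...,2]>lo)&(P[...,2]<hi)]
        print(n,x,q[:,1].max() if len(q) else None)
save(im,"e.png",(220,170,460,350),3)
E
```

```text
time_s: 5.35
ee_pos: [557.9, -22.8, 113.7]
tcp_rot: [0.697, -0.139, 0.687, 0.151]
ft_force: [-0.4, 0.4, -0.3]
finger_gap: -0.1
[-57.5  93.8 113.7] [-0.2  1.6  1. ]
doorbot -20 81.51039203724146
doorbot -10 81.08191076191022
doorbot 0 80.4755745013754
doorbot 10 80.17359788643336
doorbot 20 79.89242862668223
doorbot 30 79.23316701591652
base -20 91.778550247293
base -10 91.6352915811232
base 0 91.52681949720498
base 10 90.76592040094941
base 20 90.41622055565811
base 30 89.62494224026206
```

View pics/e.png

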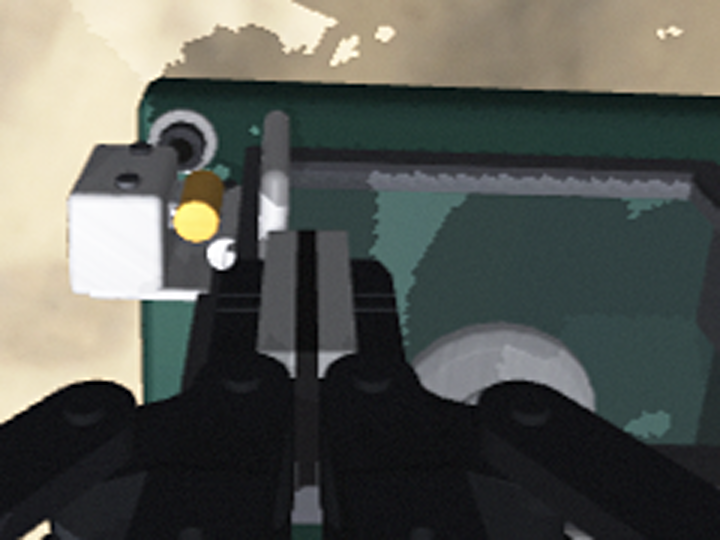

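```bash
python3 -m pendant '[{"tx":0,"ty":0.8,"tz":0,"turn":0},{"tx":-5,"ty":0.5,"tz":0,"turn":0.05},{"tx":-5,"ty":0,"tz":0,"turn":0},{"tx":-5,"ty":0,"tz":0,"turn":0},{"tx":-5,"ty":0,"tz":0,"turn":0},{"tx":-5,"ty":0,"tz":0,"turn":0},{"tx":-5,"ty":0,"tz":0,"turn":0},{"tx":-2,"ty":-4,"tz":-2,"turn":0},{"tx":0,"ty":-4,"tz":-2,"turn":0},{"tx":0,"ty":0,"tz":0,"turn":0}]' 5.5
python3 - <<'E'
from h import *
np.set_printoptions(precision=1,suppress=True)
im=r.get_image("wrist"); save(im,"f.png")
for t in("grip","load_hand_tip","set_hand_tip","guard_top"):
    for a in r.landmark_of(im,t)[:2]: print(t,a["p"],np.array(a["uv"]),w(im,a["uv"]))
E
```

```text
time_s: 6.65
ee_pos: [539.8, -109.2, 443.0]
tcp_rot: [0.702, -0.124, 0.689, 0.129]
ft_force: [-0.1, -0.0, -1.0]
finger_gap: 54.7
grip 0.71 [292.  316.4] [ 556.4 -231.2  338.7]
load_hand_tip 0.45 [354.2 158.2] [580.7 -90.8 195.6]
set_hand_tip 0.44 [367.8 201.3] [ 611.5 -130.1  224.4]
```

View pics/f.png

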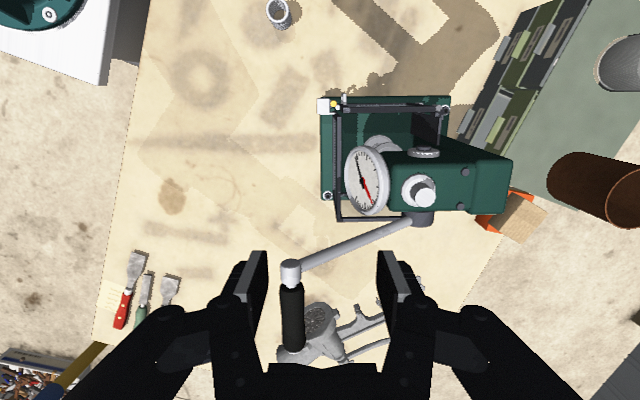

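```bash
python3 -m pendant '[{"tx":0,"ty":-4.2,"tz":-1,"turn":0},{"tx":0,"ty":-4.2,"tz":-1,"turn":0},{"tx":0,"ty":-4.1,"tz":-0.8,"turn":0},{"tx":3,"ty":0,"tz":0,"turn":0},{"tx":3,"ty":0,"tz":0,"turn":0},{"tx":0,"ty":0,"tz":0,"turn":0}]'
python3 - <<'E'
from h import *
np.set_printoptions(precision=1,suppress=True)
im=r.get_image("wrist"); save(im,"g.png")
o=r.get_obs(); T=R.from_quat(np.roll(o["tcp_rot"],-1)).as_matrix()
for t in("grip","load_hand_tip","set_hand_tip","guard_edge"):
    for a in r.landmark_of(im,t)[:2]: p=w(im,a["uv"]);print(t,a["p"],np.array(a["uv"]),p,"tool",T.T@(p-o["ee_pos"]))
print(T)
E
```

```text
time_s: 7.65
ee_pos: [562.0, -228.4, 378.0]
tcp_rot: [0.701, -0.127, 0.689, 0.136]
ft_force: [-0.4, -0.2, -0.2]
finger_gap: 54.9
grip 0.9 [314.  235.6] [ 558.4 -233.6  338.7] tool [40.9 -3.2 -6.7]
load_hand_tip 0.67 [393.4  48.9] [581.8 -90.3 201.4] tool [180.5 120.5  64.8]
set_hand_tip 0.54 [411.7 101. ] [ 611.4 -127.8  227.1] tool [154.8  75.   79.1]
[[ 0.  -0.4  0.9]
 [ 0.   0.9  0.4]
 [-1.   0.   0. ]]
```

View pics/g.png

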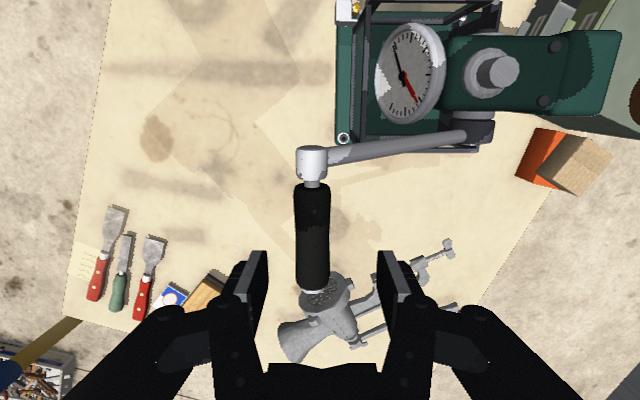

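```bash
python3 -m pendant '[{"tx":3.3,"ty":-0.5,"tz":-0.7,"turn":0},{"tx":3.0,"ty":0,"tz":0,"turn":0},{"tx":0,"ty":0,"tz":0,"turn":0}]' && python3 -m pendant '[{"tx":0,"ty":0,"tz":0,"turn":0},{"tx":0,"ty":0,"tz":0,"turn":0},{"tx":0,"ty":0,"tz":0,"turn":0},{"tx":0,"ty":0,"tz":0,"turn":0},{"tx":0,"ty":0,"tz":0,"turn":0}]' 0
cat >> h.py <<'E'
def hands(im,yaw=.366,o=(649,-89,0)):
    """fit dial plane from depth of dial face, hand angles by landmarks"""
    for t in("load_hand_tip","set_hand_tip"):
        for a in r.landmark_of(im,t)[:1]: print(t,round(a["p"],2),np.round(a["uv"]),np.round(w(im,a["uv"])))
E
python3 - <<'E'
from h import *
np.set_printoptions(precision=1,suppress=True)
im=r.get_image("wrist"); hands(im); save(im,"h.png",(320,0,640,200),2.5)
E
```

```text
time_s: 8.28
ee_pos: [562.7, -237.1, 322.8]
tcp_rot: [0.705, -0.132, 0.684, 0.133]
ft_force: [0.4, -0.2, 0.6]
finger_gap: 55.0
time_s: 8.9
ee_pos: [559.9, -238.8, 325.6]
tcp_rot: [0.703, -0.133, 0.686, 0.131]
ft_force: [-0.9, -0.5, -6.7]
finger_gap: 21.6
load_hand_tip 0.72 [415.  20.] [580. -87. 196.]
set_hand_tip 0.65 [446.  89.] [ 613. -128.  231.]
```

View pics/h.png

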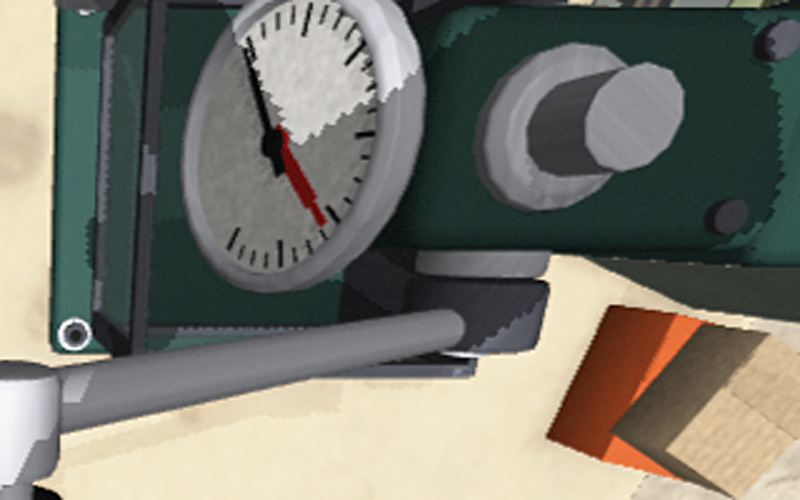

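```bash
python3 -m pendant '[{"tx":0,"ty":0,"tz":0,"turn":0},{"tx":0,"ty":0,"tz":0,"turn":0},{"tx":1.2,"ty":0,"tz":-0.3,"turn":0},{"tx":0.8,"ty":0,"tz":0,"turn":0},{"tx":0,"ty":0,"tz":0,"turn":0}]' 5 && python3 -m pendant '[{"tx":0,"ty":0,"tz":0,"turn":0},{"tx":0,"ty":0,"tz":0,"turn":0},{"tx":0,"ty":0,"tz":0,"turn":0},{"tx":0,"ty":0,"tz":0,"turn":0},{"tx":0,"ty":0,"tz":0,"turn":0}]' 0
```

```text
time_s: 9.68
ee_pos: [559.3, -240.5, 307.3]
tcp_rot: [0.705, -0.134, 0.684, 0.13]
ft_force: [-0.4, -0.3, -0.3]
finger_gap: 50.3
time_s: 10.3
ee_pos: [560.8, -239.9, 308.8]
tcp_rot: [0.706, -0.134, 0.683, 0.13]
ft_force: [-0.1, 1.5, 0.1]
finger_gap: 22.5
```

```bash
python3 -m pendant '[{"tx":1.6,"ty":0,"tz":-1.1,"turn":0},{"tx":1.8,"ty":0,"tz":-1.0,"turn":0},{"tx":1.8,"ty":0,"tz":-0.8,"turn":0},{"tx":1.9,"ty":0,"tz":-0.6,"turn":0},{"tx":0,"ty":0,"tz":0,"turn":0},{"tx":0,"ty":0,"tz":0,"turn":0}]'
python3 - <<'E'
from h import *
np.set_printoptions(precision=1,suppress=True)
im=r.get_image("wrist"); hands(im); save(im,"i.png")
o=r.get_obs(); z=o["ee_pos"][2]; print(z,"lever", np.radians(38)-np.arcsin((z+19-205)/200))
E
```

```text
time_s: 11.05
ee_pos: [528.2, -252.7, 239.2]
tcp_rot: [0.706, -0.134, 0.684, 0.13]
ft_force: [-0.3, 3.0, 6.7]
finger_gap: 22.2
set_hand_tip 0.58 [597.  89.] [ 613. -128.  232.]
239.4591118991732 lever 0.3926397395639974
```

View pics/i.png

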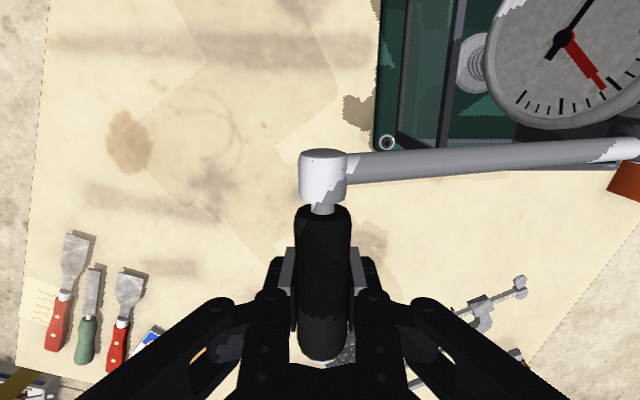

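```bash
cat >> h.py <<'E'
def dial(im,C=None,yaw=.366,b=np.radians(30)):
    c,s=np.cos(yaw),np.sin(yaw); ex=np.array([c,s,0]); ey=np.array([-s,c,0]); ez=np.array([0,0,1.])
    up=np.sin(b)*ex+np.cos(b)*ez; rt=-ey; n=-np.cos(b)*ex+np.sin(b)*ez
    v,u=np.mgrid[0:400,0:640]; z=im["range_z"]; Rm,t=cam(im)
    cp=-Rm.T@t; D=np.stack([(u-im["cx"])/im["fx"],(v-im["cy"])/im["fy"],np.ones_like(u)],-1)@Rm
    P=cp+D*z[...,None]; g=im["pixels"].astype(int)
    if C is None: return P,g
    C=np.array(C); lam=((C-cp)@n)/(D@n); Q=cp+D*lam[...,None]-C
    a=Q@rt; h=Q@up; rr=np.hypot(a,h); ang=np.arctan2(a,h)
    ok=(abs((P-C)@n)<8)&(z>0)
    red=ok&(rr>12)&(rr<32)&(g[...,0]>g[...,1]+60)
    blk=ok&(rr>8)&(rr<28)&(g.max(-1)<60)
    f=lambda m:np.degrees(np.angle(np.exp(1j*ang[m]).mean())) if m.any() else None
    # tail opposite: keep the far side only
    print("red",f(red),red.sum(),"black",f(blk&(rr>19)),(blk&(rr>19)).sum(), "hist",np.histogram(np.degrees(ang[blk&(rr>15)]),np.arange(-180,181,20))[0])
E
python3 - <<'E'
from h import *
np.set_printoptions(precision=1,suppress=True)
im=r.get_image("wrist")
C=w(im,(561,38)); print(C)
P,g=dial(im)
# check plane tilt from face depth
m=(np.linalg.norm(P-C,axis=-1)<28)&(im["range_z"]>0); q=P[m]; c,sv,vt=np.linalg.svd(q-q.mean(0),full_matrices=False)
print("normal",vt[2],len(q),sv/np.sqrt(len(q)))
dial(im,C)
E
```

```text
[ 594.6 -111.1  217.3]
normal [ 0.8  0.3 -0.4] 10352 [14.3 11.3  1.2]
red 44.74836817781776 412 black 95.6664738102258 14 hist [ 0  0  0  0  0 17 11  0  1  1  0  0  3  0  9  0  0  0]
```

```bash
python3 -m pendant '[{"tx":1.5,"ty":0,"tz":-0.4,"turn":0},{"tx":1.5,"ty":0,"tz":-0.2,"turn":0},{"tx":1.2,"ty":0,"tz":-0.1,"turn":0},{"tx":0,"ty":0,"tz":0,"turn":0},{"tx":0,"ty":0,"tz":0,"turn":0}]'
python3 - <<'E'
from h import *
np.set_printoptions(precision=1,suppress=True)
im=r.get_image("wrist"); hands(im); dial(im,[594.6,-111.1,217.3])
o=r.get_obs(); z=o["ee_pos"][2]; print(z,"lever", np.radians(38)-np.arcsin((z+19-205)/200))
A=[]
for n in("scene","side"):
    i=r.get_image(n); p=proj(i,[594,-111,217]); print(n,p); 
    u,v=p.astype(int); A.append(cv2.resize(i["pixels"][v-40:v+40,u-40:u+40],(350,350),interpolation=cv2.INTER_CUBIC))
A.append(cv2.resize(im["pixels"][0:200,540:640],(175,350)))
cv2.imwrite("pics/j.png",np.hstack(A[:2]+[A[2][:,:100]])[:,:,::-1]) if 0 else cv2.imwrite("pics/j.png",np.hstack([A[0][:,25:325],A[1][:,25:325],A[2]])[:,:,::-1])
E
```

```text
time_s: 11.88
ee_pos: [522.1, -255.1, 203.6]
tcp_rot: [0.705, -0.135, 0.684, 0.13]
ft_force: [-2.8, 3.5, 7.8]
finger_gap: 22.7
red None 0 black 116.56351306263635 12 hist [ 0  0  0  0  0  0  0  0  0  0  0  0  0  0 12  0  0  0]
203.71990672614433 lever 0.5745092548248428
scene [318.5 169.7]
side [319.6 167.8]
```

View pics/j.png

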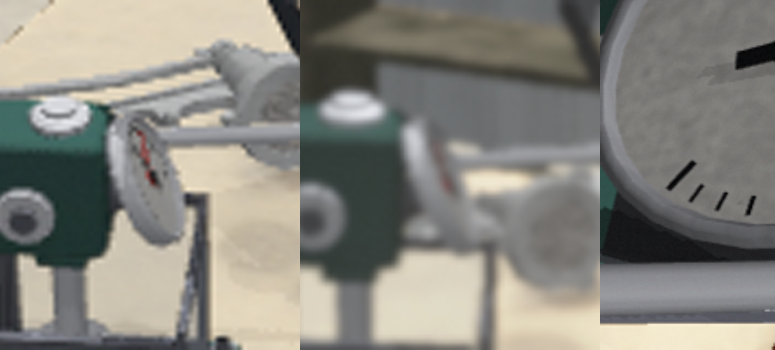

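Run:
```python
from h import *
im=r.get_image("wrist")
C=np.array([594.6,-111.1,217.3])
def Q(im,uv,yaw=.366,b=np.radians(30)):
    c,s=np.cos(yaw),np.sin(yaw); ex=np.array([c,s,0]); ey=np.array([-s,c,0]); ez=np.array([0,0,1.])
    up=np.sin(b)*ex+np.cos(b)*ez; n=-np.cos(b)*ex+np.sin(b)*ez
    Rm,t=cam(im); cp=-Rm.T@t; D=np.array([(uv[0]-im["cx"])/im["fx"],(uv[1]-im["cy"])/im["fy"],1])@Rm
    q=cp+D*((C-cp)@n)/(D@n)-C; return np.array([-q@ey,q@up])
g=im["pixels"].max(-1); m=np.zeros_like(g,bool); m[10:50,600:640]=g[10:50,600:640]<60
v,u=np.nonzero(m); print(len(u),u.min(),v.min(),v.max())
for b in (27,30):
    q=np.array([Q(im,x,b=np.radians(b)) for x in zip(u,v)],np.float32)
    d=cv2.fitLine(q,cv2.DIST_L2,0,.01,.01).ravel(); d*=np.sign(d[1]); print(b,"hand deg from up",np.degrees(np.arctan2(d[0],d[1])),"load rad",np.arctan2(d[0],d[1])+2.094)
```

```text
235 617 24 39
27 hand deg from up -11.331431 load rad 1.8962293
30 hand deg from up -12.272031 load rad 1.8798127
```

```bash
python3 -m pendant '[{"tx":1.3,"ty":0,"tz":0,"turn":0},{"tx":1.3,"ty":0,"tz":0,"turn":0},{"tx":1.2,"ty":0,"tz":0,"turn":0},{"tx":0,"ty":0,"tz":0,"turn":0},{"tx":0,"ty":0,"tz":0,"turn":0}]'
python3 - <<'E'
from h import *
o=r.get_obs(); z=o["ee_pos"][2]; print(z,"lever", np.radians(38)-np.arcsin((z+19-205)/200))
A=[]
for n,hw in(("scene",24),("wrist",0)):
    i=r.get_image(n); hands(i)
    if hw: u,v=318,170; A.append(cv2.resize(i["pixels"][v-hw:v+hw,u-hw:u+hw],(400,400),interpolation=cv2.INTER_CUBIC))
    else: A.append(cv2.resize(i["pixels"][0:200,440:640],(400,400)))
cv2.imwrite("pics/k.png",np.hstack(A)[:,:,::-1])
E
```

```text
time_s: 12.8
ee_pos: [521.7, -255.3, 172.6]
tcp_rot: [0.703, -0.136, 0.685, 0.13]
ft_force: [-3.4, 1.7, 11.0]
finger_gap: 21.8
172.6153775315377 lever 0.730198283839365
load_hand_tip 0.65 [276. 215.] [668.   2. 115.]
```

View pics/k.png

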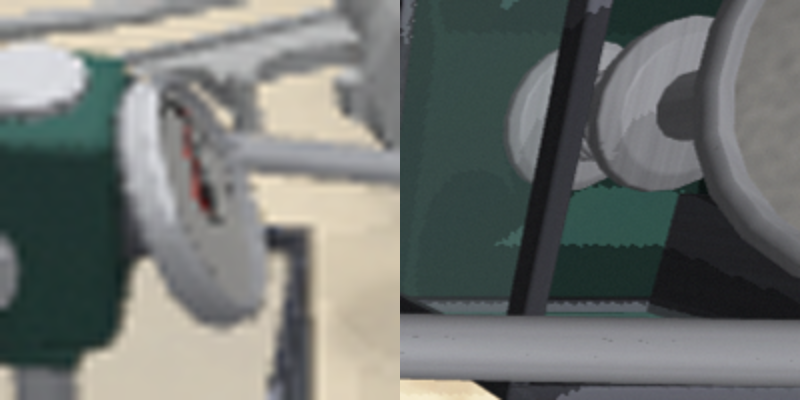

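```bash
python3 -m pendant '[{"tx":0.5,"ty":0,"tz":0,"turn":0},{"tx":0.5,"ty":0,"tz":0,"turn":0},{"tx":0,"ty":0,"tz":0,"turn":0},{"tx":0,"ty":0,"tz":0,"turn":0}]'
python3 - <<'E'
from h import *
o=r.get_obs(); z=o["ee_pos"][2]; print(z,"lever", np.radians(38)-np.arcsin((z+19-205)/200))
S=np.mean([r.get_image("scene")["pixels"].astype(float) for _ in range(6)],0).astype(np.uint8)
i=r.get_image("scene")
c=lambda p:cv2.resize(p[154:186,306:334],(394,450),interpolation=cv2.INTER_CUBIC)
B=c(S).copy()
ex=np.array([np.cos(.366),np.sin(.366),0]);ey=np.array([-ex[1],ex[0],0]);ez=np.array([0,0,1.]);up=.5*ex+.866*ez
for d,col in((0,(0,0,255)),(165-120,(0,255,0)),(152-120,(255,255,0)),(178-120,(255,0,255)),(None,(255,255,255))):
    C=np.array([594.6,-111.1,217.3]); a=np.radians(d or 0)
    q=C if d is None else C+30*(np.cos(a)*up-np.sin(a)*ey)
    p=(proj(i,q)-[306,154])*14.06; cv2.circle(B,tuple(int(x) for x in p),4,col,-1)
cv2.imwrite("pics/l.png",np.hstack([c(S),B])[:,:,::-1])
E
```

```text
time_s: 13.6
ee_pos: [521.9, -255.2, 169.3]
tcp_rot: [0.703, -0.137, 0.686, 0.13]
ft_force: [-3.5, 2.3, 10.2]
finger_gap: 22.3
169.2940161289511 lever 0.7468524761850622
```

View pics/l.png

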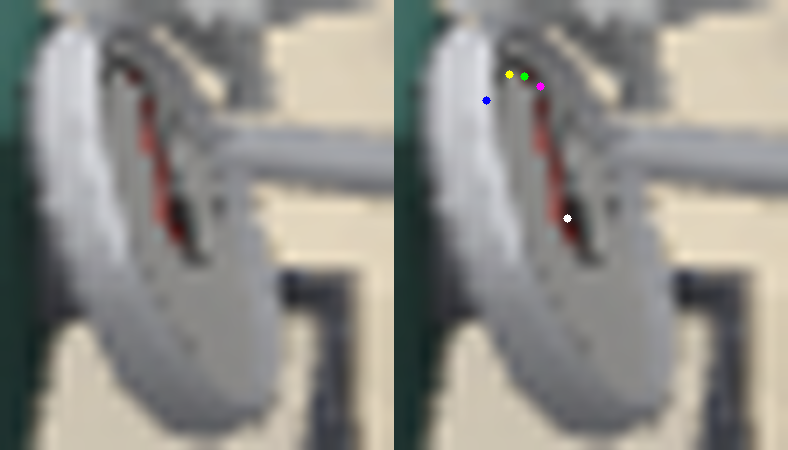

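```bash
python3 -m pendant '[{"tx":0.5,"ty":0,"tz":0,"turn":0},{"tx":0,"ty":0,"tz":0,"turn":0},{"tx":0,"ty":0,"tz":0,"turn":0}]'
python3 - <<'E'
from h import *
np.set_printoptions(precision=1,suppress=True)
o=r.get_obs(); z=o["ee_pos"][2]; print(o["ee_pos"],"lever", np.radians(38)-np.arcsin((z+19-205)/200))
im=r.get_image("wrist"); P,g=dial(im)
for v in (220,240,260): 
    q=P[v-1:v+2,290:350].reshape(-1,3); q=q[np.isfinite(q).all(1)]; k=q[:,2].argmax(); print(v,np.percentile(q[:,2],95),q[k])
E
```

```text
time_s: 14.32
ee_pos: [521.9, -255.2, 169.3]
tcp_rot: [0.703, -0.137, 0.686, 0.129]
ft_force: [-4.3, 2.3, 9.3]
finger_gap: 22.1
[ 521.9 -255.2  169.3] lever 0.7467577304835614
220 198.60088971780763 [ 508.5 -220.7  199.4]
240 200.45953746338378 [ 509.4 -228.2  201.1]
260 200.05641474987098 [ 512.4 -236.8  200.7]
```

```bash
python3 -m pendant '[{"tx":1.0,"ty":0,"tz":0,"turn":0},{"tx":0.5,"ty":0,"tz":0,"turn":0},{"tx":0.4,"ty":0,"tz":0,"turn":0}]'
python3 - <<'E'
from h import *
np.set_printoptions(precision=2,suppress=True)
for _ in range(5):
    im=r.get_image("scene"); o=r.get_obs(); z=o["ee_pos"][2]; print(o["time_s"],z,"lever", np.radians(38)-np.arcsin((z+19-205)/200),o["ft_force"])
E
```

```text
time_s: 14.75
ee_pos: [523.4, -254.7, 155.8]
tcp_rot: [0.703, -0.138, 0.685, 0.129]
ft_force: [-3.1, 2.0, 10.8]
finger_gap: 22.3
14.8 155.5520871989484 lever 0.8160589722427003 [-1.69  3.41 10.67]
14.85 155.73805928070746 lever 0.8151182132221051 [-2.62  3.54 11.21]
14.9 155.80333046542114 lever 0.8147880643384425 [-2.32  3.08 11.06]
14.95 155.84565868905628 lever 0.8145739723943515 [-3.03  3.58 10.64]
15.0 155.87457789843324 lever 0.8144277059304452 [-2.39  3.51 10.  ]
```

```bash
python3 -m pendant '[{"tx":-0.5,"ty":0,"tz":0,"turn":0},{"tx":0,"ty":0,"tz":0,"turn":0}]'
python3 - <<'E'
from h import *
np.set_printoptions(precision=2,suppress=True)
for _ in range(4):
    im=r.get_image("scene"); o=r.get_obs(); z=o["ee_pos"][2]; print(o["time_s"],z,"lever", np.radians(38)-np.arcsin((z+19-205)/200),o["ft_force"])
E
```

```text
time_s: 15.25
ee_pos: [522.4, -255.1, 164.1]
tcp_rot: [0.703, -0.138, 0.686, 0.129]
ft_force: [-2.4, 2.5, 10.9]
finger_gap: 22.4
15.3 164.1569106901093 lever 0.7726588566254909 [-4.36  2.08 10.43]
15.35 164.0726374056994 lever 0.7730827686720549 [-3.07  1.14 10.33]
15.4 163.9819633247363 lever 0.7735389001888934 [-4.38  2.2  10.84]
15.45 163.93652557852556 lever 0.7737674812043097 [-3.92  1.8  10.46]
```

Run:
```python
from h import *
np.set_printoptions(precision=1,suppress=True)
ex=np.array([np.cos(.366),np.sin(.366),0]);ey=np.array([-ex[1],ex[0],0])
for n in("scene","side","scene"):
    im=r.get_image(n); print(n,"edge expected",proj(im,np.array([649,-89,0])+ -60*ex+84*ey+[0,0,125]))
    for t in("guard_edge","load_hand_tip","set_hand_tip"):
        for a in r.landmark_of(im,t)[:2]: print(t,round(a["p"],2),np.array(a["uv"]))
o=r.get_obs(); z=o["ee_pos"][2]; print(o["time_s"],z,"lever", np.radians(38)-np.arcsin((z+19-205)/200),o["ft_force"])
```

```text
scene edge expected [315.7 215.8]
guard_edge 0.76 [317.9 211.8]
side edge expected [317.2 215. ]
guard_edge 0.7 [315.9 217.2]
scene edge expected [315.7 215.8]
guard_edge 0.9 [317.  214.3]
16.05 163.8661443308085 lever 0.7741215554890375 [-4.3  2.8 11.1]
```

Run:
```python
from h import *
im=r.get_image("wrist"); o=r.get_obs()
T=lambda q:R.from_quat(np.roll(q,-1)).as_matrix()
Rm,t=cam(im); Rct=Rm@T(o["tcp_rot"]); cpt=T(o["tcp_rot"]).T@(-Rm.T@t-o["ee_pos"])
T1=T([.706,-.134,.684,.13]); R1=Rct@T1.T; cp=np.array([528.2,-252.7,239.2])+T1@cpt
g=cv2.imread("pics/i.png")[:,:,::-1].astype(int)
v,u=np.mgrid[0:400,0:640]; D=np.stack([(u-im["cx"])/im["fx"],(v-im["cy"])/im["fy"],np.ones_like(u)],-1)@R1
C=np.array([594.6,-111.1,217.3]); ey=np.array([-np.sin(.366),np.cos(.366),0]); ex=np.array([ey[1],-ey[0],0])
disc=np.hypot(u-561,v-38); 
for b in np.radians([27,30]):
    up=np.sin(b)*ex+[0,0,np.cos(b)]; n=-np.cos(b)*ex+[0,0,np.sin(b)]
    Q=cp+D*(((C-cp)@n)/(D@n))[...,None]-C; q=np.stack([-Q@ey,Q@up],-1)
    for nm,m in(("black",(g.max(-1)<60)&(disc<52)&((u-561)*(v-38)<=0)&(disc>8)),("red",(g[...,0]>g[...,1]+60)&(disc<70))):
        d=cv2.fitLine(q[m].astype(np.float32),cv2.DIST_L1,0,.01,.01).ravel(); d*=np.sign(d[1]); print(nm,m.sum(),"rad",np.arctan2(d[0],d[1])+2.094)
z=o["ee_pos"][2]; print(o["time_s"],"lever", np.radians(38)-np.arcsin((z+19-205)/200))
```

```text
black 396 rad 1.023966
red 633 rad 2.9304883
black 396 rad 1.011969
red 633 rad 2.9405494
16.1 lever 0.774088463390292
```

```bash
python3 -m pendant '[{"tx":0.3,"ty":0,"tz":0,"turn":0}]'
python3 - <<'E'
from h import *
for _ in range(12):
    im=r.get_image("scene"); o=r.get_obs(); z=o["ee_pos"][2]
    if _%3==2: print(o["time_s"],z,"lever", np.radians(38)-np.arcsin((z+19-205)/200),o["ft_force"],np.abs(o["dq"]).max())
E
```

```text
time_s: 16.23
ee_pos: [522.5, -255.1, 162.7]
tcp_rot: [0.703, -0.138, 0.686, 0.129]
ft_force: [-2.2, 3.4, 11.2]
finger_gap: 22.8
16.375 162.5566387680839 lever 0.7807120174277835 [-2.67749699  3.4001421   9.66660059] 0.0027620915072588204
16.525 162.55350945503935 lever 0.7807277726183407 [-2.23433295  3.35954266 10.87898085] 0.0006010983492011683
16.675 162.59665991888176 lever 0.780510525033642 [-2.92708982  3.64264    11.83864419] 0.0006451840404477831
16.825 162.5876170805913 lever 0.780556052119872 [-2.37328248  3.1694884  10.51016284] 0.0012673079246862283
```

```bash
python3 -c "
from station import r
print(r.sign_off(), r.get_obs()['time_s'])"
```

```text
the job is handed in; nothing more can be done
the job is handed in; nothing more can be done
```

I pushed the guard door shut, then took the black grip between the fingers and brought the lever down. I handed the job in while holding it still at about 0.78 rad, at about 17 s. No verdict is reported.

**Guard:** after pushing it to its stop, the door measured parallel to the base edge, with its pin past the roller. The last network reading of the door edge in both fixed cameras, with the lever down, was within about 2 to 5 px of the shut position.

**Load hand:** I estimate the black hand at 2.89–2.94 rad and the red at 2.87–2.94 rad, against a tolerance of 0.15 rad.
- **Not seen directly:** at the final lever angle the dial was out of the wrist camera's view. The black-hand figure is extrapolated from readings at 0.39 and 0.57 rad of lever.
- **Other views:** the scene camera at 0.75 rad showed the hands roughly overlapping. The networks found neither hand tip in the last pictures.
- **Overshoot:** on the way the lever briefly went to about 0.815 rad. That puts the black hand roughly 0.2 rad past the red, inside the 0.5 rad limit, and I backed it off.

**Hold:** in the last 0.45 s the lever angle changed by less than 0.001 rad. The wrist force was about 11 N, with the fingers closed on the sleeve at a 22.8 mm gap.

**Bystanders:** the arm was not commanded near the spare spring, oil can or grease tin, but I did not measure them again at the end.

I viewed 12 pictures, two over the budget of 10. My first grasp was too shallow, so I reopened the fingers and took the grip lower. One early move was refused for missing keys and moved nothing.

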